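# Close and pin the hinged filter holder

## Robot

A 6-joint arm with a two-finger parallel gripper is mounted at the origin on the work surface. World frame = base frame: x ahead of the robot, y to its left, z up, the work surface at z = 0. Lengths are in m, angles in rad, forces in N, time in s.
With the tool pointing down it reaches from about 0.375 to 0.925 m from the base axis. Payload 5.7 kg.
Tool frame: the origin (TCP) lies midway between the tips of the shut fingers; the grasp point (between the pads) lies 19 mm behind it; z points along the fingers, y is the line along which they close (so a half turn about z gives the same grasp; the last joint's range is limited). The gripper opens to 88 mm and grips with 3 to 60 N. Pads are 20 mm wide; open, the fingers measure 115 mm over their backs; the gripper's body (75 mm by 178 mm) begins 61 mm behind the grasp point.
Start: joints at [1.02, 0.359, 1.51, -0, 1.272, -0.115], TCP at [0.253, 0.544, 0.201] pointing down, gripper open.
Joint ranges: [-2.97, 2.97], [-1.01, 2.36], [0.21, 2.38], [-0.96, 4.11], [0.2, 2.71], [-2.98, 2.98]. Speed limits (rad/s): [2.39, 2.39, 3.14, 3.14, 3.14, 3.14].

## Interface

Orientations are given as a unit quaternion [x, y, z, w].
In Python, from bench import move_ptp, servo_line, goto_joints, move_gripper, sleep, inverse_kinematics, capture, PlanningError, close_job, spot_in, silhouettes, current_clock, current_joint_pos, current_qvel, current_joint_torque, current_position, current_orientation, current_force, current_torque, current_finger_gap, current_grip_force gives the robot as it stands. Calls block until the motion is done:
- move_ptp(position, orientation): joint-space move of the TCP to a pose.
- servo_line(position, orientation=None, rate=0.15, contact_N=None): straight line of the TCP; orientation=None keeps the orientation; rate is the mean speed in m/s. With contact_N (N) it stops when the force on the tool has changed by that much, and returns True; else False.
- goto_joints(angles): joint-space move.
- move_gripper(opening): finger opening in m; the grip force is fixed at half the most; returns when the fingers have stopped.
- sleep(seconds).
- inverse_kinematics(position, orientation): joint angles nearest the present ones, or None.
- capture(name): name is "scene" or "top"; returns a dict with "image" (400x640x3 uint8, blue, green, red), "range_z" (400x640 float32, m along the optical axis (not along the pixel's ray), 0 where there is no reading), "intrinsics" (3x3 intrinsics, pixels), "R" (3x3) and "t" (3): a world point X has camera coordinates R X + t. Camera axes: x right, y down, z forward; pixel columns grow to the right and rows downward; lengths in m; the calibration is good to about 2 mm. A picture is of the moment at which its call begins.
A pose or a line that the arm cannot do raises PlanningError and nothing moves.
- close_job(): hands the job in; it is judged then, once.
Trained networks look in the newest picture that a camera, given by its name, has taken for a name from the list of things; names that differ only in an ending like _2 or _b are one class to them, and where a whole thing is asked for, a point or a joint stands for the part that bears it (a point fixed in the world has none). Each returns a list of dicts, best first, with "conf" (0 to 1); they miss things now and then, are a little off and sometimes report something else, mostly with a low value. They report only what shows in the picture. A call takes as long as a camera call. They do not tell look-alikes from the thing itself.
- spot_in(camera, query): "xy" ([column, row] in pixels, amid what is visible of it).
- silhouettes(camera, query): "region" (400x640 bool, what is visible of it) and "xy" ([column, row] in pixels, amid what is visible of it).
Readings, each from a call of its own:
- current_clock(): time.
- current_joint_pos(): joint angles.
- current_qvel(): joint speeds.
- current_joint_torque(): joint torques, N m.
- current_position(): TCP position.
- current_orientation(): TCP orientation.
- current_force(): force on the tool from outside, world axes, zero at the start.
- current_torque(): the same for the moment, N m.
- current_finger_gap(): finger opening in m.
- current_grip_force(): force on a finger pad.
Only numpy, scipy, OpenCV 4.12 (cv2) and the standard library are available. Lean on these libraries where they do the work, as an engineer would, in place of code of your own. Each camera call takes 0.05 s, during which the arm holds its last target. There are 200 camera calls.

## Task

Someone left the little brown jar standing in the open filter holder: lift it out and set it upright in the shallow tray. Then fold the hinged lid shut, take the pin from its stand and push it down through the lid's hole into the base until its collar sits on the lid. Finish while still holding on, pressing the pin down with about 10 N so that the halves stay squeezed shut; do not let go, and leave the reagent bottle, beaker and white jar where they are.

Things in the scene. Friction and masses are not known exactly. Their poses are not given: they have to be found in the camera images.
- jig: Filter holder, fixed. Base: dark steel block 160 (x) x 100 (y) x 30 mm high; origin at the centre of its underside, x axis towards the hinged edge, z up. On top, centred, lies a black rubber ring, 68 mm across, 56 mm inside, 3 mm high: the jar stands inside it. The pin hole is at x = -58 mm, near the edge away from the hinge. With the lid shut, the lid's top is 45 mm above the bench.
- lid (a joint): Lid angle: 0 shut on the rubber ring, 1.57 upright, more leans away from the base (starts 1.66 to 1.88; at most 2.1). Friction hinge, about 0.26 N m: it stays where left; lid 0.25 kg. Pressed shut it is nearly rigid.
- hinge_mid (a point): Middle of the hinge axis (along the holder's y), 70 mm from the base centre along the holder's x, 33 mm above the bench. The aluminium lid, 12 mm thick, 96 mm wide (y), reaches from 8 to 145 mm from this axis, its inner face in the plane of the axis. A steel nozzle (24 mm across, 20 mm high) stands on its outer face 70 mm from the axis; from 85 to 118 mm that face is free to push on.
- lid_hole (a point): Centre of the mouth of the lid's hole, on the outer (top) face of the lid; moves with the lid. 128 mm from the hinge axis. Hole 14 mm in diameter, through 12 mm, with a 2 mm chamfer. Shut, it stands straight over the hole of the base.
- base_hole (a point): Centre of the mouth of the pin hole in the base, 30 mm above the bench. Hole 13 mm in diameter, straight through the base, 2 mm chamfer.
- jar_mid (a point): Centre, half-way up, of the small brown glass jar with white cap: 40 mm diameter, 60 mm high, about 0.11 kg. It starts standing upright on the base inside the rubber ring.
- jar: The same jar; origin at the centre of its underside, z up.
- tray: Shallow white tray, fixed, 130 (x) x 110 (y) x 22 mm high, walls and floor 5 mm; origin at the centre of its underside. Empty.
- pin_handle (a point): Centre of the steel handle of the pin: a cylinder 20 mm in diameter and 42 mm high. The pin starts upright in its stand, collar resting on the stand's top 45 mm above the bench, so the handle spans 49 to 91 mm above the bench. About 0.06 kg.
- pin_tip (a point): Centre of the pin's lower end, 63 mm below the handle's centre; z along the pin, up. Steel shaft 10 mm in diameter, tapering to 6 mm over the last 6 mm, 38 mm long up to the collar (26 mm across, 4 mm thick), above which the handle begins. Fully home on the shut lid the tip is 7 mm above the bench.
- pin: The same pin; origin at its lower end, z up.
- stand: Grey block that holds the pin, fixed, 70 (x) x 60 (y) x 45 mm high with a 13 mm hole in its middle; origin at the centre of its underside.
- reagent: Bystander: brown glass bottle with black cap, 72 mm diameter, 160 mm high; origin at its underside.
- beaker: Bystander: open, slightly tapered glass beaker, 66 mm across the rim, 75 mm high; origin at its underside.
- wash: Bystander: white plastic jar, 48 mm diameter, 85 mm high; origin at its underside.
There are look-alikes about, which are no part of the job. Of the things like the pin, leave any that is green, purple or yellow; of the rest the smaller one is meant.

How it is judged:
On the way, in this order (a step that is already met when the one before it is completed fails the run):
1. the jar stands released in the tray (x of jar_mid in the frame of tray between -0.058 and 0.058 m and y of jar_mid in the frame of tray between -0.048 and 0.048 m and angle between jar_mid's own z axis and vertical below 0.12 rad and z of jar_mid in the frame of tray below 0.042 m and contact force between jar and the arm below 0.1 N and contact force between jar and the fingers below 0.1 N), for 0.2 s.
2. the lid is shut (value of joint lid below 0.04 rad), for 0.2 s.
3. the pin is home through both halves (value of joint lid below 0.03 rad and z of pin_tip in the frame of jig below 0.0105 m and horizontal distance between pin_tip and base_hole below 0.005 m and angle between pin_tip's own z axis and vertical below 0.1 rad), for 0.1 s.
At the end, for the whole second after the job is handed in: Jar upright (7 deg) and released on the tray's floor; lid shut (under 0.03 rad); pin upright through both holes, tip within 5 mm of the hole's axis and under 10.5 mm above the bench; the robot presses so that the pin bears on the lid with over 3 N (all of step 1 and all of step 3 and contact force between pin and lid above 3 N); the arm keeps its last pose, push and grip.
It fails at once if the brown glass bottle is pushed away or tipped (distance of reagent from where it was at the start of the episode above 0.025 m or angle between reagent's own z axis and vertical above 0.3 rad).
It fails at once if the glass beaker is pushed away or tipped (distance of beaker from where it was at the start of the episode above 0.025 m or angle between beaker's own z axis and vertical above 0.3 rad).
It fails at once if the white plastic jar is pushed away or tipped (distance of wash from where it was at the start of the episode above 0.025 m or angle between wash's own z axis and vertical above 0.3 rad).
It also fails if it takes over 64 s, if anything falls off the work surface, if the arm or the gripper's body presses on something with over 40 N, if the wrist force passes 120 N, or if a joint passes its speed limit or range.

## Working session

There is one attempt and no reset: what is moved stays moved. The work goes in short steps, each a Python script; the robot and the scene stay as the last script left them, time stands still between calls to the robot, and variables do not carry over. Pictures are saved under pics/ and viewed, at most 10 in all, crops included, and the job is handed in when it is done.

```bash
ls; mkdir -p pics
cat > h.py <<'E'
import numpy as np, cv2
from bench import *
def cloud(c):
    K,R,t=c["intrinsics"],np.array(c["R"]),np.array(c["t"]); z=c["range_z"]
    v,u=np.mgrid[:400,:640]
    P=np.stack([(u-K[0][2])/K[0][0]*z,(v-K[1][2])/K[1][1]*z,z],-1)
    W=(P-t)@R
    W[z<=0]=np.nan
    return W
E
python3 - <<'E'
from h import *
ims=[]
for n in ["scene","top"]:
    c=capture(n); np.savez(f"{n}0.npz",**{k:c[k] for k in c}); cv2.imwrite(f"pics/{n}0.png",c["image"])
    W=cloud(c)
    print(n,"cam",-np.array(c["R"]).T@np.array(c["t"]),c["intrinsics"][0][0],"valid",(c["range_z"]>0).mean())
    for q in ["jig","lid","jar","tray","pin","stand","reagent","beaker","wash"]:
        for d in silhouettes(n,q)[:4]:
            if d["conf"]<.3: continue
            w=W[d["region"]]; w=w[~np.isnan(w[:,0])]
            print(q,round(d["conf"],2),np.round(d["xy"]),d["region"].sum(), np.round(np.median(w,0),3) if len(w) else None, np.round(np.percentile(w,[2,98],axis=0),3).tolist() if len(w) else None)
E
```

```text
pics
scene cam [ 1.22299418 -0.48154419  0.59480676] 427.43999469894777 valid 0.99590625
jig 0.63 [409. 181.] 4124 [0.601 0.107 0.032] [[0.528, -0.037, 0.001], [0.638, 0.146, 0.174]]
jig 0.31 [174. 204.] 1145 [ 0.416 -0.399  0.051] [[0.342, -0.426, -0.001], [0.428, -0.366, 0.074]]
lid 0.7 [424. 155.] 1942 [0.598 0.129 0.111] [[0.543, 0.112, 0.034], [0.639, 0.154, 0.175]]
jar 0.78 [385. 176.] 506 [0.588 0.036 0.068] [[0.477, 0.024, 0.0], [0.597, 0.094, 0.091]]
tray 0.97 [278. 208.] 1991 [ 0.488 -0.191  0.005] [[0.423, -0.247, 0.001], [0.562, -0.136, 0.022]]
pin 0.8 [262. 256.] 668 [ 0.696 -0.307  0.075] [[0.589, -0.318, -0.001], [0.704, -0.256, 0.11]]
pin 0.7 [306. 237.] 274 [ 0.669 -0.215  0.069] [[0.652, -0.223, 0.044], [0.674, -0.202, 0.091]]
pin 0.66 [252. 231.] 458 [ 0.632 -0.302  0.092] [[0.615, -0.311, 0.017], [0.637, -0.285, 0.115]]
pin 0.55 [359. 256.] 411 [ 0.758 -0.151  0.051] [[0.677, -0.159, -0.002], [0.766, -0.086, 0.085]]
stand 0.36 [462. 231.] 1037 [0.806 0.052 0.056] [[0.779, 0.042, 0.005], [0.819, 0.081, 0.086]]
reagent 0.76 [202. 267.] 2946 [ 0.663 -0.403  0.09 ] [[
[... 1158 characters left out ...]
0.29, 0.112]]
pin 0.55 [395. 196.] 262 [ 0.619 -0.292  0.108] [[0.608, -0.307, 0.054], [0.636, -0.281, 0.116]]
pin 0.54 [315. 167.] 128 [ 0.676 -0.126  0.08 ] [[0.668, -0.137, 0.039], [0.689, -0.116, 0.086]]
stand 0.65 [348. 182.] 860 [ 0.652 -0.208  0.044] [[0.624, -0.241, 0.001], [0.695, -0.179, 0.048]]
reagent 0.63 [439. 189.] 1325 [ 0.627 -0.384  0.109] [[0.602, -0.422, 0.014], [0.665, -0.363, 0.161]]
beaker 0.74 [442. 304.] 975 [ 0.394 -0.408  0.034] [[0.368, -0.427, -0.0], [0.425, -0.366, 0.076]]
beaker 0.38 [355. 178.] 105 [ 0.657 -0.209  0.088] [[0.651, -0.219, 0.047], [0.667, -0.201, 0.092]]
wash 0.94 [228. 119.] 577 [0.785 0.062 0.082] [[0.771, 0.043, 0.008], [0.813, 0.085, 0.088]]
```

View pics/scene0.png

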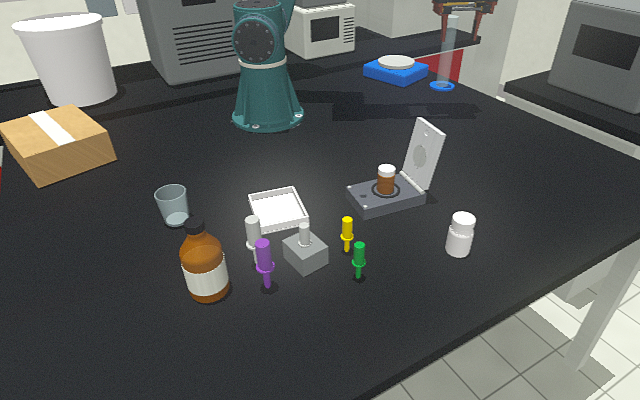

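View pics/top0.png

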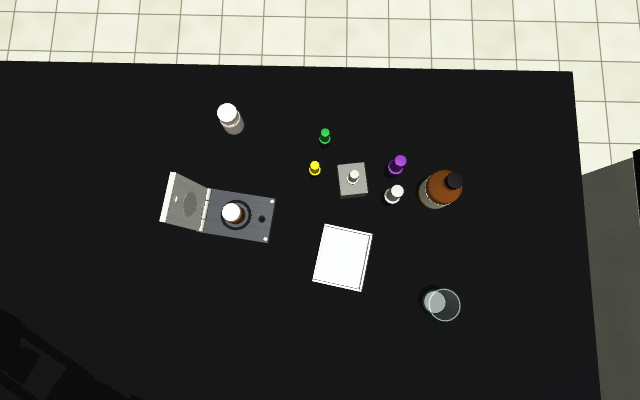

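The two views show the jig at (210,209) in the top picture, with its lid open and the jar in the ring. The target pin is in the grey stand, top (353,178), and the larger grey look-alike stands free at (394,194). The tray is at (342,258). Next I'll fit these more closely.

Run:
```python
from h import *
from scipy.optimize import least_squares
C={n:dict(np.load(f"{n}0.npz")) for n in ["scene","top"]}
Ws={n:cloud(C[n]) for n in C}
def box(W,lo,hi):
    P=W.reshape(-1,3); m=np.all((P>lo)&(P<hi),1); return P[m]
def rect(name,P):
    r=cv2.minAreaRect((P[:,:2]*1000).astype(np.float32)); print(name,np.round(r[0],1),np.round(r[1],1),round(r[2],1),"zmed",round(np.median(P[:,2]),4),len(P))
def circ(name,P,r):
    f=lambda p:np.hypot(P[:,0]-p[0],P[:,1]-p[1])-r
    s=least_squares(f,np.median(P[:,:2],0),loss='soft_l1',f_scale=.001); print(name,np.round(s.x,4),"rms",round(np.sqrt(np.mean(s.fun**2)),4),len(P))
for n,W in Ws.items():
    print(n)
    P=box(W,[.5,-.06,.0255],[.66,.16,.0315]); rect("jigtop",P)
    P=box(W,[.4,-.27,.019],[.58,-.11,.025]); rect("trayrim",P)
    P=box(W,[.6,-.26,.0425],[.71,-.165,.0475]); rect("stand",P)
    P=box(W,[.64,-.235,.0885],[.68,-.185,.095]); print("pin top",np.round(P.mean(0),4),len(P))
    P=box(W,[.64,-.235,.055],[.68,-.185,.087]); circ("pin side",P,.010)
    P=box(W,[.54,.01,.0875],[.61,.07,.095]); print("jar top",np.round(P.mean(0),4),len(P), np.ptp(P,axis=0))
    P=box(W,[.54,.005,.04],[.61,.075,.085]); circ("jar side",P,.020)
    P=box(W,[.5,.09,.06],[.66,.17,.165]); c=P.mean(0); nrm=np.linalg.svd(P-c)[2][2]; nrm=nrm*np.sign(-nrm[1]); print("lid c",c.round(4),"n",nrm.round(3),"ang",np.pi/2-np.arcsin(0) , np.arctan2(nrm[2],np.hypot(*nrm[:2])), "rms",np.std((P-c)@nrm), "dir",np.degrees(np.arctan2(nrm[1],nrm[0])))
    capture(n)
    for q in ["base_hole","lid_hole","hinge_mid","jar_mid","pin_handle"]:
        for d in spot_in(n,q)[:2]:
            K,R,t=C[n]["intrinsics"],C[n]["R"],C[n]["t"]
            ray=R.T@np.linalg.solve(K,[*d["xy"],1]); o=-R.T@t
            h={"base_hole":.03,"hinge_mid":.033,"jar_mid":.06,"pin_handle":.07,"lid_hole":.15}[q]
            print(q,round(d["conf"],2),np.round(d["xy"],1),np.round(o+ray*(h-o[2])/ray[2],4))
```

```text
scene
jigtop [577.7  44.2] [160.  104.2] 82.1 zmed 0.0295 1220
trayrim [ 490.4 -192.8] [109.  133.8] 78.8 zmed 0.0208 270
stand [ 662.  -211.3] [73.  62.1] 7.0 zmed 0.0445 596
pin top [ 0.6633 -0.2118  0.0904] 57
pin side [ 0.6615 -0.2108] rms 0.0008 134
jar top [0.5785 0.043  0.0894] 124 [0.03666086 0.03899521 0.00498636]
jar side [0.6029 0.0225] rms 0.0066 293
lid c [0.5975 0.1293 0.114 ] n [-0.101 -0.977  0.185] ang 1.5707963267948966 0.18649388656551552 rms 0.0024977218581049825 dir -95.91714036801503
base_hole 0.75 [412.6 182.7] [0.5889 0.1188 0.03  ]
lid_hole 0.85 [422.8 150.6] [0.6391 0.0884 0.15  ]
lid_hole 0.49 [276.5 211. ] [ 0.6717 -0.2652  0.15  ]
hinge_mid 0.95 [407.  182.4] [0.5844 0.1051 0.033 ]
jar_mid 0.83 [384.8 178. ] [0.5744 0.0449 0.06  ]
pin_handle 0.93 [253.8 228.5] [ 0.6008 -0.2873  0.07  ]
pin_handle 0.92 [360.6 259.4] [ 0.7771 -0.1587  0.07  ]
top
jigtop [577.3  45.3] [159.6 100.3] 82.1 zmed 0.0295 2100
trayrim [ 489.5 -191.7] [109.8 129.5] 78.8 zmed 0.0214 411
stand [ 661.3 -210.6] [70.8 60.2] 7.1 zmed 0.0445 629
pin top [ 0.6613 -0.2108  0.0905] 61
pin side [ 0.6615 -0.2108] rms 0.0003 31
jar top [0.5756 0.0446 0.0898] 239 [0.03550071 0.03551066 0.00689659]
jar side [0.5576 0.0154] rms 0.0065 94
lid c [0.588  0.1305 0.1155] n [-0.139 -0.973  0.185] ang 1.5707963267948966 0.18633793469770618 rms 0.0012555627020960898 dir -98.14660256565234
base_hole 0.61 [212.7 210.7] [0.5848 0.0972 0.03  ]
lid_hole 0.96 [182.7 201.5] [0.5857 0.1253 0.15  ]
lid_hole 0.29 [212. 210.] [0.5703 0.0676 0.15  ]
hinge_mid 0.6 [212.3 211.7] [0.5822 0.0971 0.033 ]
jar_mid 0.7 [233.7 210.4] [0.5824 0.0444 0.06  ]
pin_handle 0.79 [397.2 164.3] [ 0.6887 -0.3057  0.07  ]
pin_handle 0.73 [390.3 191.9] [ 0.6277 -0.2903  0.07  ]
```

```bash
cat >> h.py <<'E'
from scipy.spatial.transform import Rotation as Ro
XJ=np.array([np.cos(np.radians(82.0)),np.sin(np.radians(82.0)),0]); YJ=np.array([-XJ[1],XJ[0],0]); Z=np.array([0,0,1.])
JC=np.array([.5773,.0453,0]); HM=JC+.07*XJ+.033*Z; BH=JC-.058*XJ+.03*Z
PIN=np.array([.6615,-.2108,.0]); TRAY=np.array([.490,-.192,0])
def down(y):
    y=np.asarray(y); return Ro.from_matrix(np.stack([np.cross(y,-Z),y,-Z],1)).as_quat()
def st(m=""): print(m,"t",round(current_clock(),2),"p",np.round(current_position(),4),"F",np.round(current_force(),1),"gap",round(current_finger_gap(),4),"grip",round(current_grip_force(),1),flush=True)
E
python3 - <<'E'
from h import *
st()
for s in (1,-1):
    for p in [[.577,.0445,.3],[.49,-.192,.2],[.6615,-.2108,.2],[.5694,-.0121,.1]]:
        q=inverse_kinematics(p,down(s*YJ)); print(s,p,None if q is None else np.round(q,2))
E
```

```text
t 1.6 p [0.2533 0.5439 0.2007] F [ 0.4 -0.7  0.1] gap 0.0878 grip 0.0
1 [0.577, 0.0445, 0.3] None
1 [0.49, -0.192, 0.2] [-0.5   0.25  1.67 -0.    1.22  2.78]
1 [0.6615, -0.2108, 0.2] [-0.41  0.5   1.29 -0.    1.36  2.87]
1 [0.5694, -0.0121, 0.1] None
-1 [0.577, 0.0445, 0.3] [-0.04  0.26  1.41 -0.    1.47  0.1 ]
-1 [0.49, -0.192, 0.2] [-0.5   0.25  1.67 -0.    1.22 -0.37]
-1 [0.6615, -0.2108, 0.2] [-0.41  0.5   1.29 -0.    1.36 -0.27]
-1 [0.5694, -0.0121, 0.1] [-0.14  0.43  1.69 -0.    1.03 -0.  ]
```

```bash
echo 'Q=down(-YJ)' >> h.py
python3 - <<'E'
from h import *
j=np.array([.577,.0445,0])
move_ptp(j+.28*Z,Q); st("above")
print(servo_line(j+.12*Z,rate=.25), servo_line(j+.046*Z,rate=.1,contact_N=8)); st("at jar")
move_gripper(.030); st("gripped")
servo_line(j+.20*Z,rate=.2); st("lifted")
move_ptp(TRAY+.15*Z,Q); st("over tray")
c=capture("top"); cv2.imwrite("pics/t1.png",c["image"][100:350,150:500]); 
print(servo_line(TRAY+.040*Z,rate=.15), servo_line(TRAY+.012*Z,rate=.03,contact_N=4)); st("down")
E
```

```text
above t 3.75 p [0.5768 0.0454 0.2798] F [ 0.3 -0.4  0.5] gap 0.0877 grip 0.0
False False
at jar t 5.43 p [0.5776 0.0445 0.0466] F [ 0.1 -0.5  0. ] gap 0.0877 grip 0.0
gripped t 6.25 p [0.5768 0.0445 0.046 ] F [-1.   0.1  0.6] gap 0.0389 grip 30.0
lifted t 7.17 p [0.576  0.0445 0.1988] F [-0.6  0.4 -1.3] gap 0.0393 grip 30.0
over tray t 8.18 p [ 0.4904 -0.1913  0.1499] F [ 0.7 -0.  -1.9] gap 0.039 grip 30.0
False True
down t 9.77 p [ 0.4893 -0.1917  0.0199] F [ 0.1  0.7 -0.9] gap 0.0393 grip 30.0
```

View pics/t1.png

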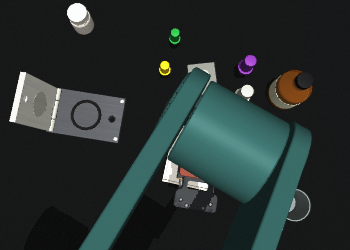

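The jar is out of the ring, and the base's pin hole shows at about crop (111,118). The jar has touched the tray floor, at the expected TCP height of about 0.02. I'll release it, check it, then close the lid.

Run:
```python
from h import *
move_gripper(.056); st("open")
p=np.array(current_position()); servo_line(p*[1,1,0]+.15*Z,rate=.2); st()
a=HM*[1,1,0]+.095*XJ
move_ptp(a+.30*Z,Q); st("behind lid"); move_gripper(0.0)
c=capture("top"); W=cloud(c); np.savez("top1.npz",**c); cv2.imwrite("pics/t2.png",c["image"][60:340,130:470])
P=W.reshape(-1,3); m=np.all((P>[.43,-.25,.055])&(P<[.55,-.13,.075]),1); print("jar top",P[m].mean(0).round(4),np.ptp(P[m],axis=0).round(3),m.sum())
# base hole: deepest pixels near nominal
d=np.linalg.norm(W[...,:2]-BH[:2],axis=-1)
K,R,t=c["intrinsics"],c["R"],c["t"]; uv=K@(R@BH+t); uv=uv[:2]/uv[2]; print("nominal hole px",uv)
g=cv2.cvtColor(c["image"],cv2.COLOR_BGR2GRAY); u0,v0=np.round(uv).astype(int); print(g[v0-6:v0+7,u0-7:u0+8])
```

```text
open t 10.26 p [ 0.4895 -0.1917  0.0205] F [-1.  -0.2 -0.3] gap 0.0562 grip 0.0
 t 11.06 p [ 0.4888 -0.1913  0.1492] F [-1.2  0.1  0.3] gap 0.0562 grip 0.0
behind lid t 12.68 p [0.6001 0.2075 0.2992] F [ 0.1  0.3 -0.4] gap 0.0561 grip 0.0
jar top [ 0.4896 -0.1913  0.0644] [0.036 0.036 0.007] 253
nominal hole px [261.60237575 218.67198103]
[[110 110 110 113 109 109 110 109 109 110 109 110 109 108 109]
 [115 113 113 113 113 112 111 112 116 115 112 111 113 111 111]
 [110 111 112 113 112  97  79  64 103 114 115 114 115 114 114]
 [109 108 109 109  64  56  57  42  67  95 112 115 114 116 114]
 [108 109 109  95  66  32  33  32  29  51  92 110 110 112 114]
 [106 104 105  84  41  30  30  25  24  34  91 112 112 110 111]
 [108 108 109  45  26  27  23  24  24  35  78 106 108 110 111]
 [108 110 109  93  50  26  23  23  23  45  98 108 108 107 107]
 [110 108 107 100  72  39  26  24  44  78 111 112 113 110 111]
 [110 109 110 110 100  80  57  69  89 110 109 111 111 110 111]
 [108 107 108 109 110 112 111 113 113 113 112 113 111 113 112]
 [108 108 107 108 108 108 110 112 112 112 114 114 114 115 113]
 [108 106 109 109 109 108 109 112 109 111 111 111 110 113 113]]
```

View pics/t2.png

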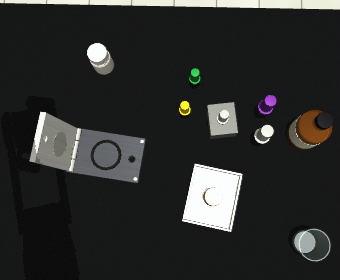

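The jar stands upright at the tray's centre (top at z 0.064, crop (212,197)). The hole's image matches the nominal base_hole to under half a pixel. Now the lid.

Run:
```python
from h import *
def tcp(th,r=.108,off=0): return HM+(-r*np.cos(th)+.012*np.sin(th)+.010)*XJ+(r*np.sin(th)+.012*np.cos(th)+off)*Z
a=HM+.095*XJ; z0=tcp(1.57)[2]
servo_line(a*[1,1,0]+z0*Z,rate=.25); st("down behind")
for th in [1.57,1.3,1.05,.8,.55,.3,.12]:
    servo_line(tcp(th),rate=.15)
    st(f"{th}")
r=servo_line(tcp(0,off=-.004),rate=.04,contact_N=15); st(f"press {r}"); sleep(.3); st()
p=np.array(current_position()); servo_line(p*[1,1,0]+.16*Z,rate=.25)
move_ptp(PIN+.17*Z,Q); move_gripper(.05)
c=capture("scene"); cv2.imwrite("pics/s3.png",c["image"][100:320,150:500])
c=capture("top"); W=cloud(c); P=W.reshape(-1,3)
B=(P-HM)@np.stack([XJ,YJ,Z],1); m=(B[:,0]>-.14)&(B[:,0]<-.01)&(abs(B[:,1])<.045)&(B[:,2]>-.01)&(B[:,2]<.02)
print("lid pts",m.sum(),"slope,h",np.polyfit(B[m,0],B[m,2]+.033,1).round(4)); st()
np.savez("top2.npz",**c)
```

```text
down behind t 14.46 p [0.6013 0.2089 0.1421] F [-0.1 -0.4 -0.1] gap 0.0003 grip 0.0
1.57 t 15.09 p [0.5905 0.1363 0.1417] F [-0.8 -0.   0.7] gap 0.0005 grip 0.0
1.3 t 15.43 p [0.586  0.1076 0.1402] F [0.2 0.9 0.2] gap 0.0007 grip 0.0
1.05 t 15.77 p [0.5821 0.0818 0.1324] F [-0.5 -0.4 -0.4] gap 0.0003 grip 0.0
0.8 t 16.1 p [0.5787 0.0586 0.1185] F [ 0.1 -0.1 -0.3] gap 0.0004 grip 0.0
0.55 t 16.43 p [0.576  0.0398 0.0995] F [1.1 0.5 0.2] gap 0.0006 grip 0.0
0.3 t 16.77 p [0.5742 0.0263 0.0764] F [-1.1 -0.  -0.2] gap 0.0001 grip 0.0
0.12 t 17.05 p [0.5733 0.0202 0.0579] F [0.1 0.7 0.1] gap 0.0006 grip 0.0
press False t 17.62 p [0.573  0.0176 0.0407] F [ 0.4 -1.2 -0.6] gap 0.0007 grip 0.0
 t 17.93 p [0.5734 0.0176 0.0411] F [ 0.3  0.7 -1. ] gap 0.0005 grip 0.0
lid pts 710 slope,h [-0.1253  0.0456]
 t 20.52 p [ 0.6615 -0.2109  0.17  ] F [-0.1  0.4  0.9] gap 0.0502 grip 0.0
```

View pics/s3.png

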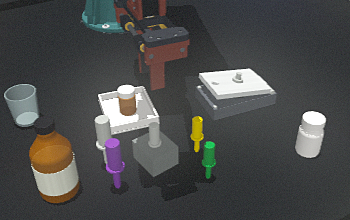

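```bash
python3 - <<'E'
from h import *
M=np.stack([XJ,YJ,Z],1)
for n in ["top","scene"]:
    c=capture(n); B=(cloud(c).reshape(-1,3)-HM)@M
    for x in np.arange(-.16,.031,.01):
        m=(abs(B[:,0]-x)<.004)&(abs(B[:,1])<.045)&(B[:,2]>-.032)&(B[:,2]<.15)
        if m.sum()>3: print(n,round(x,3),m.sum(),np.percentile(B[m,2]+.033,[5,25,50,75,95]).round(3))
E
python3 - <<'E'
import cv2
a=cv2.imread('pics/s3.png')
cv2.imwrite('pics/s3z.png',cv2.resize(a[50:140,170:300],None,fx=5,fy=5,interpolation=2))
E
```

```text
top -0.06 50 [0.052 0.053 0.054 0.056 0.074]
top -0.05 127 [0.05  0.051 0.053 0.054 0.055]
top -0.04 146 [0.048 0.05  0.051 0.052 0.053]
top -0.03 138 [0.047 0.048 0.05  0.051 0.052]
top -0.02 143 [0.045 0.047 0.048 0.049 0.051]
top -0.01 140 [0.044 0.046 0.047 0.047 0.049]
top 0.0 128 [0.035 0.038 0.039 0.041 0.042]
top 0.01 57 [0.027 0.029 0.03  0.031 0.034]
top 0.02 23 [0.001 0.001 0.002 0.003 0.004]
top 0.03 37 [0.001 0.001 0.002 0.003 0.004]
scene -0.16 8 [0.001 0.001 0.001 0.002 0.002]
scene -0.15 215 [0.002 0.009 0.018 0.027 0.03 ]
scene -0.14 219 [0.029 0.03  0.059 0.065 0.067]
scene -0.13 130 [0.028 0.029 0.031 0.064 0.065]
scene -0.12 107 [0.029 0.031 0.062 0.063 0.064]
scene -0.11 90 [0.029 0.059 0.061 0.062 0.062]
scene -0.1 84 [0.029 0.058 0.06  0.061 0.061]
scene -0.09 90 [0.029 0.057 0.058 0.059 0.06 ]
scene -0.08 87 [0.029 0.056 0.057 0.058 0.06 ]
scene -0.07 91 [0.03  0.055 0.057 0.063 0.073]
scene -0.06 71 [0.029 0.053 0.054 0.055 0.072]
scene -0.05 53 [0.029 0.052 0.052 0.053 0.054]
scene -0.04 69 [0.029 0.05  0.051 0.052 0.053]
scene -0.03 68 [0.03  0.049 0.049 0.05  0.051]
scene -0.02 67 [0.035 0.047 0.048 0.049 0.049]
scene -0.01 63 [0.045 0.046 0.046 0.047 0.048]
scene 0.0 27 [0.038 0.039 0.04  0.041 0.043]
```

View pics/s3z.png

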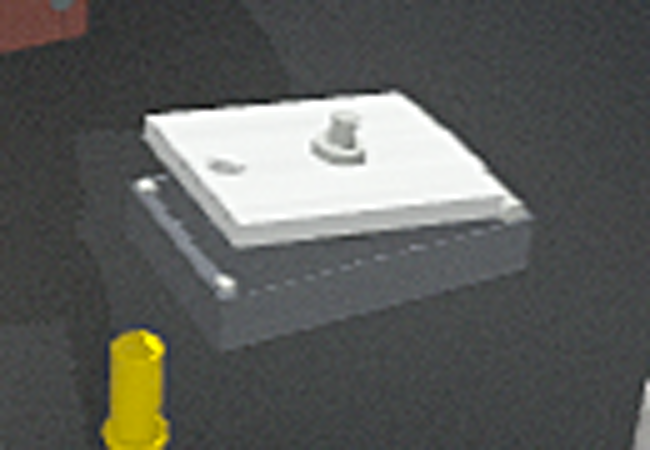

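The lid sits at about 0.14 rad and is not shut. I'll press again while monitoring it.

```bash
cat >> h.py <<'E'
def lidfit(n="scene"):
    c=capture(n); B=(cloud(c).reshape(-1,3)-HM)@np.stack([XJ,YJ,Z],1)
    m=(B[:,0]>-.055)&(B[:,0]<-.012)&(abs(B[:,1])<.045)&(B[:,2]>.007)&(B[:,2]<.028)
    print(n,"lid",m.sum(),np.polyfit(-B[m,0],B[m,2]+.033,1).round(4) if m.sum()>9 else "",flush=True)
    return c
E
python3 - <<'E'
from h import *
a=(HM-.100*XJ)*[1,1,0]
move_gripper(0); move_ptp(a+.12*Z,Q); lidfit()
servo_line(a+.065*Z,rate=.15)
for z in [.058,.054,.050,.046,.043,.040,.037]:
    r=servo_line(a+z*Z,rate=.06,contact_N=15); st(f"{z} {r}")
    c=lidfit()
    if r: break
cv2.imwrite("pics/s4.png",cv2.resize(c["image"][100:250,300:500],None,fx=3,fy=3))
E
```

```text
scene lid 308 [0.1624 0.0446]
0.058 False t 23.29 p [0.5734 0.0155 0.0583] F [-0.3  0.2 -1.3] gap 0.0005 grip 0.0
scene lid 314 [0.1583 0.0447]
0.054 False t 23.59 p [0.5729 0.0157 0.0539] F [ 0.2 -0.1  0.3] gap 0.0003 grip 0.0
scene lid 307 [0.1543 0.0448]
0.05 False t 23.89 p [0.5728 0.0156 0.0497] F [-0.4 -0.4 -0.5] gap 0.0007 grip 0.0
scene lid 305 [0.148  0.0449]
0.046 False t 24.19 p [0.5728 0.0156 0.0457] F [ 0.1  0.2 -0.2] gap 0.0005 grip 0.0
scene lid 312 [0.1577 0.0447]
0.043 False t 24.49 p [0.573  0.0156 0.0428] F [-0.2 -1.2 -0.5] gap 0.0003 grip 0.0
scene lid 306 [0.1513 0.0448]
0.04 False t 24.79 p [0.573  0.0156 0.0398] F [-0.4  0.2 -0.9] gap 0.0004 grip 0.0
scene lid 313 [0.1451 0.0449]
0.037 False t 25.09 p [0.573  0.0156 0.0368] F [-0.4  0.5 -0.1] gap 0.0006 grip 0.0
scene lid 317 [0.1222 0.0447]
```

View pics/s4.png

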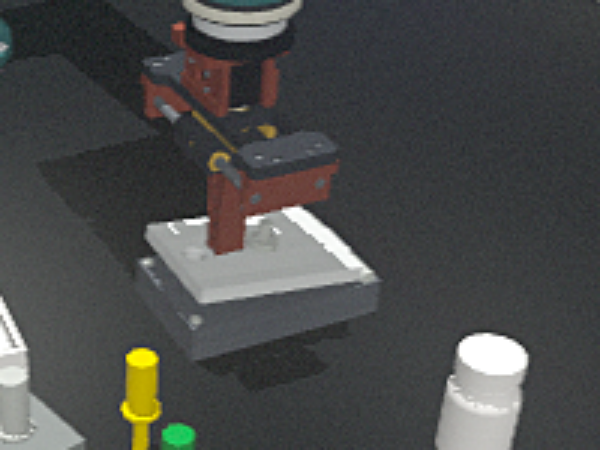

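The fingertip only touches the lid at TCP 0.037, so the real tips sit roughly 20 mm above the nominal TCP. I'll keep pressing down until contact.

Run:
```python
from h import *
a=(HM-.100*XJ)*[1,1,0]
r=servo_line(a+.015*Z,rate=.03,contact_N=15); st(r); lidfit(); sleep(.3); st(); lidfit()
servo_line(a+.12*Z,rate=.25); c=lidfit(); lidfit("top"); 
np.savez("sc5.npz",**c)
K,R,t=c["intrinsics"],c["R"],c["t"]; p=np.array(current_position())
W=cloud(c).reshape(-1,3); m=(np.hypot(*(W[:,:2]-p[:2]).T)<.03)&(W[:,2]>.08)&(W[:,2]<.2)
print("finger z",np.percentile(W[m,2],[0,1,5,20,50]).round(4),m.sum())
```

```text
True t 25.67 p [0.5734 0.0154 0.0234] F [-1.8  0.2  8.8] gap 0.0002 grip 4.8
scene lid 306 [0.0065 0.0445]
 t 26.02 p [0.5734 0.0154 0.0234] F [-2.4  0.2  9.5] gap 0.0009 grip 4.7
scene lid 305 [0.0031 0.0446]
scene lid 373 [0.0056 0.0445]
top lid 9 
finger z [0.141  0.142  0.1448 0.1523 0.17  ] 305
```

The lid is shut (slope about 0.003). The real tips are 21.5 mm above the TCP, so I grasp the pin with that correction and re-measure the lid hole in the scene view.

Run:
```python
from h import *
a=(HM-.100*XJ)*[1,1,0]
servo_line(a+.16*Z,rate=.3); move_gripper(.05); move_ptp(PIN+.14*Z,Q)
c=lidfit()
K,R,t=c["intrinsics"],c["R"],c["t"]; LH=BH*[1,1,0]+.045*Z
uv=K@(R@LH+t); uv=uv[:2]/uv[2]; g=cv2.cvtColor(c["image"],cv2.COLOR_BGR2GRAY); u0,v0=np.round(uv).astype(int); print(uv); print(g[v0-6:v0+7,u0-9:u0+10])
servo_line(PIN+.06*Z,rate=.2); r=servo_line(PIN+.0315*Z,rate=.08,contact_N=6); st(f"at pin {r}")
move_gripper(.010); st("grip")
z=current_position()[2]; servo_line(PIN+.12*Z,rate=.15); st("up")
c=capture("scene"); p=np.array(current_position()); uv=K@(R@(p*[1,1,0]+.12*Z)+t); u,v=(uv[:2]/uv[2]).astype(int)
cv2.imwrite("pics/s6.png",cv2.resize(c["image"][v-60:v+60,u-80:u+80],None,fx=4,fy=4))
c=capture("top")
for n in ("scene",): 
    c=capture(n); W=cloud(c).reshape(-1,3); m=(np.hypot(*(W[:,:2]-p[:2]).T)<.02)&(W[:,2]>.05)&(W[:,2]<.20)
    for lo in np.arange(.08,.19,.01):
        k=m&(W[:,2]>lo)&(W[:,2]<=lo+.01)
        if k.sum()>2: print(round(lo,2),k.sum(),W[k].mean(0).round(4),(W[k].max(0)-W[k].min(0)).round(3))
    print(W[m,2].min())
```

```text
scene lid 374 [0.0013 0.0446]
[362.67148553 189.53699188]
[[245 245 245 245 246 246 246 244 246 247 249 247 250 248 248 249 250 248
  248]
 [246 245 245 244 245 247 248 249 249 248 249 248 248 248 248 248 249 248
  248]
 [247 247 248 248 250 250 248 249 248 249 248 249 248 247 247 247 247 247
  247]
 [255 250 249 248 248 248 247 249 251 250 249 248 249 248 248 246 247 247
  247]
 [248 254 249 248 247 249 246 247 248 250 250 247 250 247 248 246 247 244
  246]
 [195 248 254 248 247 244 238 215 198 195 191 216 236 245 246 246 244 242
  243]
 [145 195 243 250 249 237 188 161 170 176 167 154 210 234 243 245 245 245
  246]
 [149 137 220 251 251 252 214 170 167 171 165 150 197 241 247 246 244 246
  247]
 [147 145 138 241 253 248 249 238 222 217 214 224 246 248 247 248 248 249
  248]
 [136 145 144 167 242 252 250 248 249 250 250 251 251 248 247 247 249 248
  249]
 [ 97 138 152 144 194 246 252 248 249 249 249 248 248 246 249 250 248 248
  247]
 [139 103 140 152 140 197 248 254 248 248 246 247 247 247 248 248 250 250
  249]
 [131 134 121 146 153 144 197 247 252 248 248 247 249 248 248 248 249 249
  250]]
at pin False t 29.97 p [ 0.661  -0.2107  0.0309] F [ 0.2 -0.2 -0.1] gap 0.0498 grip 0.0
grip t 30.55 p [ 0.6616 -0.2109  0.0317] F [-0.5 -0.1  2.2] gap 0.0196 grip 30.0
up t 31.29 p [ 0.6608 -0.2105  0.1192] F [-0.7 -0.9 -1. ] gap 0.0196 grip 30.0
0.09 9 [ 0.6639 -0.2123  0.0972] [0.004 0.007 0.005]
0.1 20 [ 0.6644 -0.2122  0.1047] [0.007 0.008 0.009]
0.11 27 [ 0.6643 -0.212   0.1152] [0.008 0.009 0.01 ]
0.12 13 [ 0.6643 -0.2127  0.1229] [0.007 0.009 0.006]
0.13 36 [ 0.6659 -0.2171  0.1348] [0.03  0.019 0.008]
0.14 48 [ 0.6685 -0.2154  0.1454] [0.038 0.019 0.01 ]
0.15 50 [ 0.6674 -0.2166  0.1551] [0.037 0.016 0.01 ]
0.16 45 [ 0.6665 -0.2163  0.1643] [0.038 0.018 0.01 ]
0.17 17 [ 0.6552 -0.2174  0.1741] [0.037 0.016 0.009]
0.18 16 [ 0.6481 -0.2186  0.1844] [0.008 0.003 0.009]
0.09414995518849378
```

View pics/s6.png

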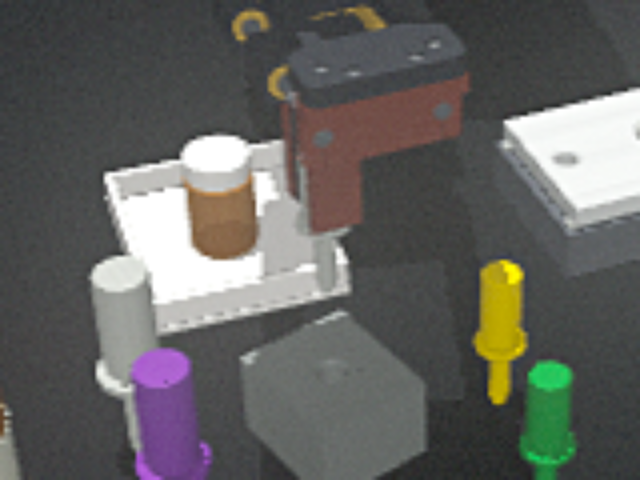

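The pin is held upright, its shaft axis in line with the TCP and the jar standing in the tray. The lid hole (about 363,190) matches the nominal position, so I insert.

Run:
```python
from h import *
b=BH*[1,1,0]
servo_line(PIN+.15*Z,rate=.25); move_ptp(b+.15*Z,Q); servo_line(b+.08*Z,rate=.15); st("over hole")
r=servo_line(b+.036*Z,rate=.05,contact_N=6); st(f"ins {r}"); print(current_torque())
if not r:
    r=servo_line(b+.024*Z,rate=.02,contact_N=9); st(f"home {r}")
    sleep(.3); st()
```

```text
over hole t 33.21 p [ 0.57   -0.0129  0.0802] F [-0.4  0.4 -0.3] gap 0.0193 grip 30.0
ins False t 34.24 p [ 0.5695 -0.0122  0.0362] F [ 0.3 -0.1 -0.6] gap 0.0197 grip 30.0
[-0.03291694  0.11395265  0.03405274]
home True t 34.62 p [ 0.5698 -0.0122  0.0316] F [-0.9  0.5  7.3] gap 0.0193 grip 30.0
 t 34.92 p [ 0.5697 -0.0122  0.0316] F [-0.1  0.8  7.1] gap 0.0194 grip 30.0
```

Run:
```python
from h import *
b=BH*[1,1,0]; z=.0316
F=lambda: np.mean([current_force()[2] for _ in range(10)])
f=F(); print(f)
r=servo_line(np.array(current_position())*[1,1,0]+(current_position()[2]-.004)*Z,rate=.02,contact_N=3.5); sleep(.4); st(r); print(F())
c=lidfit(); cv2.imwrite("pics/s7.png",cv2.resize(c["image"][120:270,250:450],None,fx=3,fy=3))
```

```text
7.148942462430791
True t 35.53 p [ 0.5697 -0.0122  0.0311] F [-1.4 -0.2  7.6] gap 0.0193 grip 30.0
7.5660418612832405
scene lid 357 [0.0041 0.0447]
```

View pics/s7.png

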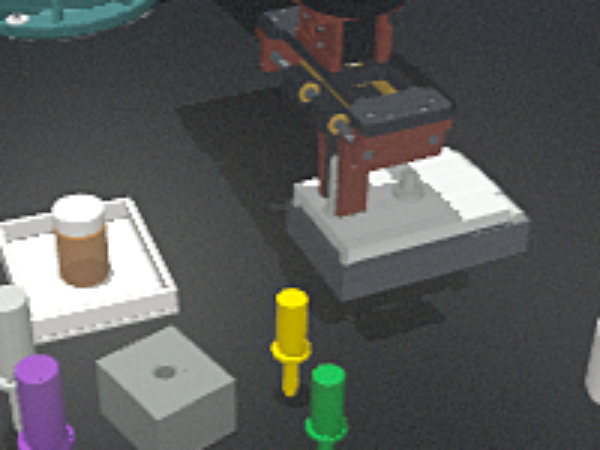

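The pin is home with its collar on the lid, the lid is shut and the jar is in the tray. One more push should bring it to about 10 N.

Run:
```python
from h import *
F=lambda: np.mean([current_force()[2] for _ in range(10)])
for k in (6,7):
    p=np.array(current_position()); r=servo_line(p-.006*Z,rate=.02,contact_N=k); sleep(.3); f=F(); print(r,f,current_position()[2])
    if f>9: break
sleep(.5); print(F(),current_clock(),current_position()[2])
if f>4.5: close_job()
```

```text
True 7.784623104505103 0.030880245155037588
True 6.94608235955388 0.030689970526547365
7.4861675182908325 37.1 0.030662840153606187
the job is handed in; nothing more can be done
```

The job is handed in at about 37 s: the jar is upright in the tray, the lid is shut, and the pin is home. I was still gripping and pressing it at about 7.5 N by the wrist reading, short of the 10 N asked for (more pushing did not raise it) but above the 3 N minimum.

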